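# Sweep the clay shards off the potting board

### The arm

A 6-joint arm with a two-finger parallel gripper is mounted at the origin on the work surface. World frame = base frame: x ahead of the robot, y to its left, z up, the work surface at z = 0. Lengths are in m, angles in rad, forces in N, time in s.
With the tool pointing down it reaches from about 0.25 to 0.725 m from the base axis. Payload 4 kg.
Tool frame: the origin (TCP) lies between the finger pads; the fingertips stand 11 mm ahead of it and the grasp point (between the pads) lies 8 mm behind it (bot.tip_extent is the distance from the TCP to the fingertips, in m); z points along the fingers, y is the line along which they close (so a half turn about z gives the same grasp; the last joint's range is limited). The gripper opens to 85 mm and grips with 20 to 120 N. Pads are 22 mm wide; open, the fingers measure 114 mm over their backs; the gripper's body (76 mm by 85 mm) begins 54 mm behind the grasp point. The pads swing forward as they close: fully open they stand 13 mm farther back than shut.
Start: joints at [-1.275, 0.241, 0.005, 1.335, 0, 1.571], TCP at [0.146, -0.478, 0.221] pointing down, gripper open.
Joint ranges: [-2.72, 2.72], [-1.05, 1.87], [-1.09, 1.28], [-1.99, 2.15], [-1.42, 1.44], [-3.14, 3.14]. Speed limits (rad/s): [2.79, 2.79, 3.14, 3.14, 3.14, 3.14].

### API

Orientations are given as a unit quaternion [x, y, z, w].
In Python, from workcell import bot gives the robot as it stands. The module is installed in compiled form; this text tells all that it offers.
- The arm moves only by the tool drive_tool, never from a script. Its argument "rows" is a list of rows, each an object of numbers: "dx", "dy", "dz": the shift along the tool's x, y, z in units of 50 mm (1.0 is 50 mm); "wx", "wy", "wz": the turn, a rotation vector about the tool's x, y, z in units of 5 degrees (1.0 is 5 degrees); "hand": the finger opening in mm, from 0 to 85.4. A call has 1 to 20 rows; each row is the pose to reach, as a shift and turn from the pose commanded when the call began, along the tool's axes at that moment; what a row does not reach only later rows make up. A row lasts 1/10 s, in which the tool goes at most 50 mm and 8.59 degrees, less where a joint would pass 70% of its speed; a pose out of reach is approached as far as the arm can. A call with a gripper value outside its range is refused whole. The fingers move at their own pace and stop on an object; the grip force is fixed at half the most. Time passes only in rows, so rows that repeat a pose let the fingers close. It gives the time, the measured TCP pose, the force, the opening and the grip force at its end, in the units of the state.
- bot.get_obs(): the state, without advancing time (a new reading comes with each control period).
- bot.camera(name): name is "scene" or "top" or "wrist"; returns the picture (400x640x3 uint8, red, green, blue); there is no depth.
- bot.get_calibration(name): a dict with "vfov" (degrees; the focal length in pixels is half the picture's height over the tangent of half this angle, whatever the lens; pixels are square), "cx", "cy" (the principal point, pixels), "origin" and "rotation" of the camera in the world; the wrist camera has in their place "mount" (4x4, takes a point from camera to tool coordinates, whose origin is the TCP and whose axes are the flange's). Camera axes: x right, y up, looking along -z (the intrinsics and any distortion apply to the point x, -y, -z); pixel columns grow to the right and rows downward; lengths in m; the calibration is good to about 2 mm. A picture is of the moment at which its call begins: read the wrist's pose just before it. get_calibration takes no time and is no camera call.
- bot.job_done(): hands the job in; it is judged then, once.
Trained networks look in the newest picture that a camera, given by its name, has taken for a name from the list of things; names that differ only in an ending like _2 or _b are one class to them, and where a whole thing is asked for, a point or a joint stands for the part that bears it (a point fixed in the world has none). Each returns a list of dicts, best first, with "score" (0 to 1); they miss things now and then, are a little off and sometimes report something else, mostly with a low value. They report only what shows in the picture. A call takes as long as a camera call. They do not tell look-alikes from the thing itself.
- bot.look_for(camera, thing): "extent" ([centre column, centre row, width, height] in pixels, round what is visible of it).
- bot.outline_of(camera, thing): "region" (400x640 bool, what is visible of it) and "extent" ([centre column, centre row, width, height] in pixels, round what is visible of it).
The state is a dict: "clock": time; "joint_pos": joint angles; "joint_vel": joint speeds; "tau": joint torques, N m; "eef_pos": TCP position; "tool_rot": TCP orientation; "ft_force": force on the tool from outside, world axes, zero at the start; "ft_torque": the same for the moment, N m; "grip_width": finger opening in m; "grasp_force": force on a finger pad.
Only numpy, scipy, OpenCV 4.12 (cv2) and the standard library are available. Lean on these libraries where they do the work, as an engineer would, in place of code of your own. Each camera call takes 0.05 s, during which the arm holds its last target. There are 200 camera calls.

### The job

Clear up after a broken flowerpot: with the fingertips, sweep the three clay shards across the potting board and over its open edge, so that all three end up lying in the catch tray below. Push them only, do not pick any of them up, and leave the small whole clay pot and the potted seedling standing as they are.

Things in the scene. Friction and masses are not known exactly. Their poses are not given: they have to be found in the camera images.
- station: Plywood potting board and metal catch tray, one unit fixed to the table. Origin at table level; x points across the board to the tray, z up. Board top: 40 mm above the table, x -155 to +80, y -119 to +119 mm, 15 mm high rims at the back and both sides, the edge at x = +80 open and without a lip. It stands anywhere, turned up to 100 degrees either way from tray-away-from-the-robot.
- edge (a point): Middle of the board's open edge, level with the board's top (40 mm above the table). Its x axis points out over the tray, its y axis along the edge.
- tray (a point): Middle of the tray's inner floor, 60 mm beyond the open edge and 35 mm below the board's top. The tray adjoins the open edge; inside it measures 115 mm out from the edge and 240 mm along it; its 5 mm walls are 45 mm high from the table.
- shard1: Piece of a broken clay flowerpot: an arched flake of plain terracotta, about 36 x 41 mm, 13 mm high at the crown and 9 mm at its two low edges, 20-45 g, lying crown up and loose on the board between the pots and the open edge, turned any way. Origin: middle of its underside; z up; it arches across its y.
- shard2: Piece of a broken clay flowerpot: an arched flake of plain terracotta, about 34 x 41 mm, 13 mm high at the crown and 9 mm at its two low edges, 20-45 g, lying crown up and loose on the board between the pots and the open edge, turned any way. Origin: middle of its underside; z up; it arches across its y.
- shard3: Piece of a broken clay flowerpot: an arched flake of plain terracotta, about 36 x 41 mm, 13 mm high at the crown and 9 mm at its two low edges, 20-45 g, lying crown up and loose on the board between the pots and the open edge, turned any way. Origin: middle of its underside; z up; it arches across its y.
- claypot: Small whole clay flowerpot, 48 mm across the rim, 48 mm high, 120 g, standing loose at the back of the board, behind the shards. Origin: middle of its underside, z up. To be left alone.
- seedling: Small square black plastic pot, 42 mm wide and 50 mm high, with a green seedling to about 100 mm height, 150 g, standing loose at the back of the board, behind the shards. Origin: middle of its underside, z up. To be left alone.
There are look-alikes about, which are no part of the job. Leave any purple or red look-alike of the shard3 alone.

How it is judged:
By the outcome, as a careful person would: the job done as asked, in the order asked, and still so for the second after the job is handed in, with the robot touching nothing.
It also fails if it takes over 45 s, if anything falls off the work surface, if the arm or the gripper's body presses on something with over 40 N, if the wrist force passes 120 N, or if a joint passes its speed limit or range.

## Working session

There is one attempt and no reset: what is moved stays moved. The work goes in short steps, Python scripts to look and compute and a tool call to move; the robot and the scene stay as the last step left them, time stands still between calls to the robot, and variables do not carry over. Pictures are saved under pics/ and viewed, at most 10 in all, crops included, and the job is handed in when it is done.

Besides the shell and the picture viewer there is one more tool, called after ">>>" by a JSON object that holds its "api" and its "payload". drive_tool: Moves the arm, as the interface text tells. Its arguments: {"type":"object","properties":{"rows":{"type":"array","items":{"type":"object","properties":{"dx":{"type":"number"},"dy":{"type":"number"},"dz":{"type":"number"},"wx":{"type":"number"},"wy":{"type":"number"},"wz":{"type":"number"},"hand":{"type":"number"}}}}},"required":["rows"]}

```bash
mkdir -p pics
cat > h.py <<'E'
import numpy as np, cv2
from workcell import bot
def ray(cam,u,v):
    c=bot.get_calibration(cam); f=200/np.tan(np.radians(c["vfov"])/2)
    d=np.array([(u-c["cx"])/f,-(v-c["cy"])/f,-1.]); R=np.array(c["rotation"])
    return np.array(c["origin"]),R@d
def at(cam,u,v,z):
    o,d=ray(cam,u,v); return o+d*(z-o[2])/d[2]
def proj(cam,p):
    c=bot.get_calibration(cam); f=200/np.tan(np.radians(c["vfov"])/2)
    q=np.array(c["rotation"]).T@(np.array(p)-np.array(c["origin"]))
    return c["cx"]+f*q[0]/-q[2], c["cy"]-f*q[1]/-q[2]
E
python3 - <<'E'
from h import *
for n in ("top","scene"):
    im=bot.camera(n); cv2.imwrite(f"pics/{n}1.png",im[...,::-1])
    print(n,{k:v for k,v in bot.get_calibration(n).items()})
for t in ("shard1","shard2","shard3","claypot","seedling","station"):
    for r in bot.look_for("top",t): 
        if r["score"]>.2: print(t,round(r["score"],2),np.round(r["extent"]),np.round(at("top",*r["extent"][:2],.045),3))
print(bot.get_obs())
E
```

```text
top {'vfov': 55.56144299693117, 'cx': 324.9359203265473, 'cy': 200.10684662767912, 'origin': array([0.48344784, 0.02614604, 0.85178213]), 'rotation': array([ 0.05259846, -0.06028279, -0.7016636 ,  0.70800253])}
scene {'vfov': 56.738730910143694, 'cx': 315.78728160605215, 'cy': 200.21882071328375, 'origin': array([ 0.90342017, -0.32425223,  0.68646941]), 'rotation': array([0.2989683 , 0.10081129, 0.32924363, 0.88997397])}Traceback (most recent call last):
  File "<stdin>", line 7, in <module>
  File "h.py", line 8, in at
    o,d=ray(cam,u,v); return o+d*(z-o[2])/d[2]
        ~~~^^^^^^^^^
  File "h.py", line 6, in ray
    return np.array(c["origin"]),R@d
                                 ~^~
ValueError: matmul: Input operand 1 has a mismatch in its core dimension 0, with gufunc signature (n?,k),(k,m?)->(n?,m?) (size 3 is different from 4)
```

View pics/top1.png

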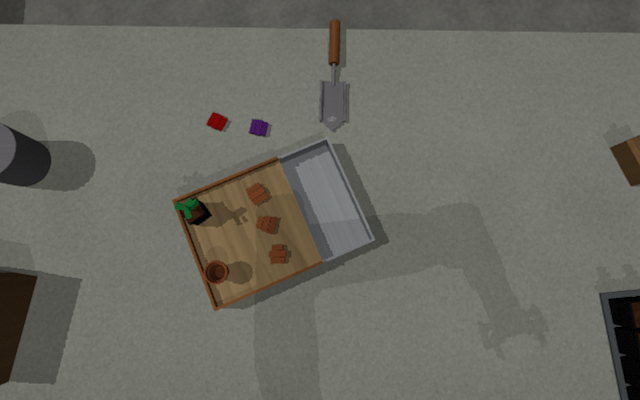

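View pics/scene1.png

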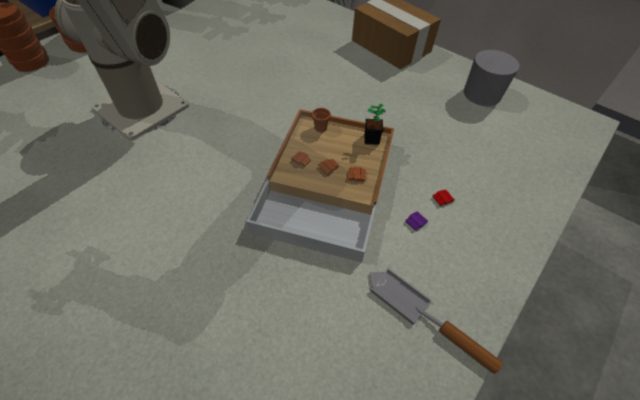

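The top picture shows the shards at about (258,193), (268,224) and (279,254). The clay pot is at (216,271) and the seedling at (195,210). The open edge runs (280,158)–(325,263), with the tray to its right. The scene view agrees, and the red and purple look-alikes lie off the board.

```bash
sed -i 's/R=np.array(c\["rotation"\])/R=Rotation.from_quat(c["rotation"]).as_matrix()/; s/np.array(c\["rotation"\]).T/Rotation.from_quat(c["rotation"]).as_matrix().T/; 1a from scipy.spatial.transform import Rotation' h.py
python3 - <<'E'
from h import *
from scipy.optimize import least_squares
im=bot.camera("top")
P={}
for t in ("shard1","claypot","seedling","station"):
    for r in bot.outline_of("top",t):
        if r["score"]>.2: 
            m=r["region"]; v,u=np.nonzero(m); z=.048 if t!="claypot" else .088
            print(t,round(r["score"],2),np.round(r["extent"]),np.round(at("top",u.mean(),v.mean(),z),3))
            if t=="station":
                h=cv2.convexHull(np.stack([u,v],1).astype(np.int32)); print(cv2.approxPolyDP(h,5,True)[:,0].tolist())
# station fit: hand corner: tray outer walls z=.045 x=80+115+5,y=+-125 ; rim outer tops unknown-> use edge line
tr=[(329,140),(374,239),(281,159),(324,263)]
W=[at("top",*p,z) for p,z in zip(tr,(.045,.045,.05,.05))]
print(np.round(W,3))
o=bot.get_obs(); print(np.round(o["eef_pos"],3),np.round(o["tool_rot"],3),o["clock"],o["grip_width"],bot.tip_extent, o["ft_force"])
crop=cv2.resize(im[120:330,150:410],None,fx=3,fy=3,interpolation=cv2.INTER_CUBIC)[:600,:780]
cv2.imwrite("pics/crop1.png",crop[...,::-1])
E
```

```text
shard1 0.86 [265. 225.  23.  19.] [0.561 0.143 0.048]
shard1 0.77 [257. 197.  24.  20.] [0.624 0.166 0.048]
shard1 0.65 [277. 256.  18.  16.] [0.497 0.118 0.048]
shard1 0.54 [258. 128.  20.  18.] [0.774 0.168 0.048]
shard1 0.51 [215. 120.  18.  16.] [0.787 0.26  0.048]
claypot 0.63 [217. 273.  24.  24.] [0.46  0.233 0.088]
seedling 0.8 [190. 211.  39.  32.] [0.587 0.298 0.048]
station 0.73 [272. 224. 201. 173.] [0.566 0.123 0.048]
[[373, 240], [214, 310], [172, 201], [327, 137]]
[[ 0.748  0.01   0.045]
 [ 0.531 -0.087  0.045]
 [ 0.702  0.114  0.05 ]
 [ 0.48   0.019  0.05 ]]
[ 0.146 -0.478  0.221] [ 0.989  0.147 -0.    -0.   ] 0.4 0.0855805191505528 0.011 [ 0.07824515 -0.71101696  0.42296669]
```

View pics/crop1.png

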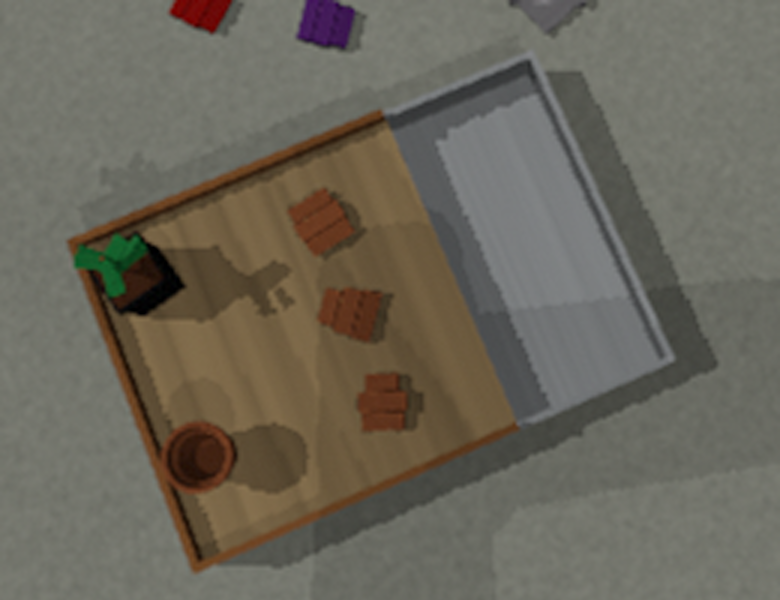

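>>> {"api": "drive_tool", "payload": {"rows": [{"dx": 10.1, "dy": -10.17, "wz": -19.34, "hand": 14}, {"dx": 10.1, "dy": -10.17, "wz": -19.34, "hand": 14}, {"dx": 10.1, "dy": -10.17, "wz": -19.34, "hand": 14}, {"dx": 10.1, "dy": -10.17, "wz": -19.34, "hand": 14}, {"dx": 10.1, "dy": -10.17, "wz": -19.34, "hand": 14}, {"dx": 10.1, "dy": -10.17, "wz": -19.34, "hand": 14}, {"dx": 10.1, "dy": -10.17, "wz": -19.34, "hand": 14}, {"dx": 10.1, "dy": -10.17, "wz": -19.34, "hand": 14}, {"dx": 10.1, "dy": -10.17, "wz": -19.34, "hand": 14}, {"dx": 10.1, "dy": -10.17, "wz": -19.34, "hand": 14}, {"dx": 10.1, "dy": -10.17, "wz": -19.34, "hand": 14}, {"dx": 10.1, "dy": -10.17, "wz": -19.34, "hand": 14}, {"dx": 10.1, "dy": -10.17, "wz": -19.34, "hand": 14}, {"dx": 10.1, "dy": -10.17, "wz": -19.34, "hand": 14}, {"dx": 10.1, "dy": -10.17, "wz": -19.34, "hand": 14}, {"dx": 10.1, "dy": -10.17, "wz": -19.34, "hand": 14}, {"dx": 10.1, "dy": -10.17, "wz": -19.34, "hand": 14}, {"dx": 10.1, "dy": -10.17, "wz": -19.34, "hand": 14}, {"dx": 10.1, "dy": -10.17, "wz": -19.34, "hand": 14}, {"dx": 10.1, "dy": -10.17, "wz": -19.34, "hand": 14}]}}

```text
invalid input at $.rows[0]: expected keys dx, dy, dz, wx, wy, wz, hand
```

```bash
cat >> h.py <<'E'
def wat(u,v,z,o):
    c=bot.get_calibration("wrist"); f=200/np.tan(np.radians(c["vfov"])/2); M=np.array(c["mount"])
    R=Rotation.from_quat(o["tool_rot"]).as_matrix()
    d=R@M[:3,:3]@np.array([(u-c["cx"])/f,-(v-c["cy"])/f,-1.]); p=np.array(o["eef_pos"])+R@M[:3,3]
    return p+d*(z-p[2])/d[2]
E
python3 - <<'E'
from h import *
o=bot.get_obs(); im=bot.camera("wrist"); cv2.imwrite("pics/w1.png",im[...,::-1])
R=Rotation.from_quat(o["tool_rot"]).as_matrix()
print(o["clock"],np.round(o["eef_pos"],3),np.round(R,3).tolist(),o["grip_width"]); p=np.array(o["eef_pos"])
c=bot.get_calibration("wrist"); print(c)
for t,z in (("shard1",.048),("claypot",.06),("seedling",.06)):
    for r in bot.outline_of("wrist",t):
        if r["score"]>.3:
            v,u=np.nonzero(r["region"]); w=wat(u.mean(),v.mean(),z,o)
            W=np.array([R.T@(wat(a,b,z,o)-p) for a,b in zip(u[::7],v[::7])])
            print(t,round(r["score"],2),np.round(r["extent"]),np.round(w,3),"tool",np.round(R.T@(w-p),3),"min/max",np.round(W.min(0)[:2],3),np.round(W.max(0)[:2],3))
E
```

```text
0.4 [ 0.146 -0.478  0.221] [[0.957, 0.291, -0.0], [0.291, -0.957, 0.0], [0.0, -0.0, -1.0]] 0.0855805191505528
{'vfov': 58.55399455621564, 'cx': 327.287584455098, 'cy': 209.98927278315375, 'mount': array([[-1.07402135e-04,  9.60957037e-01,  2.76697600e-01,
         7.06324141e-02],
       [ 9.99999459e-01, -1.83142127e-04,  1.02420040e-03,
         7.64912986e-04],
       [ 1.03488757e-03,  2.76697560e-01, -9.60956497e-01,
        -1.52576492e-01],
       [ 0.00000000e+00,  0.00000000e+00,  0.00000000e+00,
         1.00000000e+00]])}
```

View pics/w1.png

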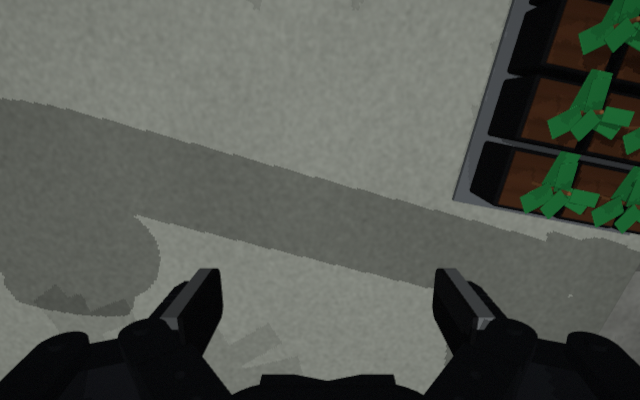

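The wrist picture was taken before any movement, because the move was refused: every row needs all the keys. I'm resending it.

>>> {"api": "drive_tool", "payload": {"rows": [{"dx": 10.1, "dy": -10.17, "dz": 0, "wx": 0, "wy": 0, "wz": -19.34, "hand": 14}, {"dx": 10.1, "dy": -10.17, "dz": 0, "wx": 0, "wy": 0, "wz": -19.34, "hand": 14}, {"dx": 10.1, "dy": -10.17, "dz": 0, "wx": 0, "wy": 0, "wz": -19.34, "hand": 14}, {"dx": 10.1, "dy": -10.17, "dz": 0, "wx": 0, "wy": 0, "wz": -19.34, "hand": 14}, {"dx": 10.1, "dy": -10.17, "dz": 0, "wx": 0, "wy": 0, "wz": -19.34, "hand": 14}, {"dx": 10.1, "dy": -10.17, "dz": 0, "wx": 0, "wy": 0, "wz": -19.34, "hand": 14}, {"dx": 10.1, "dy": -10.17, "dz": 0, "wx": 0, "wy": 0, "wz": -19.34, "hand": 14}, {"dx": 10.1, "dy": -10.17, "dz": 0, "wx": 0, "wy": 0, "wz": -19.34, "hand": 14}, {"dx": 10.1, "dy": -10.17, "dz": 0, "wx": 0, "wy": 0, "wz": -19.34, "hand": 14}, {"dx": 10.1, "dy": -10.17, "dz": 0, "wx": 0, "wy": 0, "wz": -19.34, "hand": 14}, {"dx": 10.1, "dy": -10.17, "dz": 0, "wx": 0, "wy": 0, "wz": -19.34, "hand": 14}, {"dx": 10.1, "dy": -10.17, "dz": 0, "wx": 0, "wy": 0, "wz": -19.34, "hand": 14}, {"dx": 10.1, "dy": -10.17, "dz": 0, "wx": 0, "wy": 0, "wz": -19.34, "hand": 14}, {"dx": 10.1, "dy": -10.17, "dz": 0, "wx": 0, "wy": 0, "wz": -19.34, "hand": 14}, {"dx": 10.1, "dy": -10.17, "dz": 0, "wx": 0, "wy": 0, "wz": -19.34, "hand": 14}, {"dx": 10.1, "dy": -10.17, "dz": 0, "wx": 0, "wy": 0, "wz": -19.34, "hand": 14}, {"dx": 10.1, "dy": -10.17, "dz": 0, "wx": 0, "wy": 0, "wz": -19.34, "hand": 14}, {"dx": 10.1, "dy": -10.17, "dz": 0, "wx": 0, "wy": 0, "wz": -19.34, "hand": 14}, {"dx": 10.1, "dy": -10.17, "dz": 0, "wx": 0, "wy": 0, "wz": -19.34, "hand": 14}, {"dx": 10.1, "dy": -10.17, "dz": 0, "wx": 0, "wy": 0, "wz": -19.34, "hand": 14}]}}

```text
clock: 2.6
eef_pos: [0.4804, 0.1543, 0.2214]
tool_rot: [0.548, 0.837, 0.0, 0.0]
ft_force: [0.4, 0.9, 0.4]
grip_width: 0.0139
grasp_force: 0.0
```

```bash
cat > look.py <<'E'
import sys
from h import *
o=bot.get_obs(); im=bot.camera("wrist"); cv2.imwrite(sys.argv[1],im[...,::-1])
R=Rotation.from_quat(o["tool_rot"]).as_matrix()
print(o["clock"],np.round(o["eef_pos"],3)); p=np.array(o["eef_pos"])
for t,z in (("shard1",.048),("claypot",.06),("seedling",.06)):
    for r in bot.outline_of("wrist",t):
        if r["score"]>.3:
            v,u=np.nonzero(r["region"]); w=wat(u.mean(),v.mean(),z,o)
            W=np.array([R.T@(wat(a,b,z,o)-p) for a,b in zip(u[::7],v[::7])])
            print(t,round(r["score"],2),np.round(r["extent"]),np.round(w,3),"tool",np.round(R.T@(w-p),3),"min/max",np.round(W.min(0)[:2],3),np.round(W.max(0)[:2],3))
E
python3 look.py pics/w2.png
```

```text
2.6 [0.48  0.154 0.221]
shard1 0.82 [584. 269.  48.  39.] [0.751 0.179 0.048] tool [-0.085  0.258  0.174] min/max [-0.107  0.234] [-0.064  0.279]
shard1 0.77 [397. 231.  49.  49.] [0.561 0.142 0.048] tool [-0.044  0.069  0.173] min/max [-0.067  0.045] [-0.019  0.089]
shard1 0.65 [330. 226.  55.  41.] [0.498 0.118 0.048] tool [-0.041  0.001  0.173] min/max [-0.059 -0.02 ] [-0.021  0.022]
shard1 0.65 [633. 204.  15.  31.] [0.753 0.256 0.048] tool [-0.015  0.29   0.174] min/max [-0.03   0.284] [-0.001  0.297]
shard1 0.62 [469. 233.  44.  41.] [0.625 0.166 0.048] tool [-0.047  0.137  0.173] min/max [-0.067  0.116] [-0.028  0.159]
claypot 0.86 [347.  91.  62.  66.] [0.462 0.236 0.06 ] tool [0.082 0.015 0.161] min/max [ 0.056 -0.009] [0.107 0.04 ]
seedling 0.79 [526.  96. 117.  74.] [0.6   0.294 0.06 ] tool [0.08  0.165 0.161] min/max [0.052 0.118] [0.108 0.211]
```

View pics/w2.png

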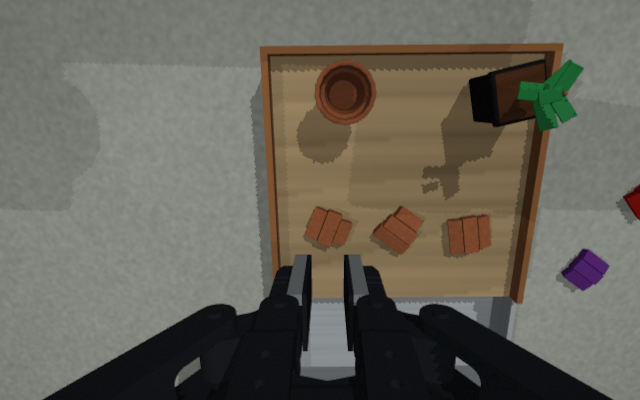

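The wrist picture shows the three shards in a row at (330,226), (397,231) and (469,233). The fingers are behind the first one and both pots are well back. This matches the top view, so I'm lowering.

>>> {"api": "drive_tool", "payload": {"rows": [{"dx": 0.05, "dy": 0.02, "dz": 1, "wx": 0, "wy": 0, "wz": 0, "hand": 14}, {"dx": 0.05, "dy": 0.02, "dz": 2, "wx": 0, "wy": 0, "wz": 0, "hand": 14}, {"dx": 0.05, "dy": 0.02, "dz": 2.8, "wx": 0, "wy": 0, "wz": 0, "hand": 14}, {"dx": 0.05, "dy": 0.02, "dz": 3.2, "wx": 0, "wy": 0, "wz": 0, "hand": 14}, {"dx": 0.05, "dy": 0.02, "dz": 3.3, "wx": 0, "wy": 0, "wz": 0, "hand": 14}, {"dx": 0.05, "dy": 0.02, "dz": 3.3, "wx": 0, "wy": 0, "wz": 0, "hand": 14}]}}

```text
clock: 3.4
eef_pos: [0.4802, 0.1579, 0.0557]
tool_rot: [0.547, 0.837, -0.0, -0.0]
ft_force: [-0.9, 0.4, 1.1]
grip_width: 0.0139
grasp_force: 0.0
```

>>> {"api": "drive_tool", "payload": {"rows": [{"dx": -0.3, "dy": 0, "dz": 0, "wx": 0, "wy": 0, "wz": 0, "hand": 14}, {"dx": -0.6, "dy": 0, "dz": 0, "wx": 0, "wy": 0, "wz": 0, "hand": 14}, {"dx": -0.9, "dy": 0, "dz": 0, "wx": 0, "wy": 0, "wz": 0, "hand": 14}, {"dx": -1.2, "dy": 0, "dz": 0, "wx": 0, "wy": 0, "wz": 0, "hand": 14}, {"dx": -1.5, "dy": 0, "dz": 0, "wx": 0, "wy": 0, "wz": 0, "hand": 14}, {"dx": -1.8, "dy": 0, "dz": 0, "wx": 0, "wy": 0, "wz": 0, "hand": 14}, {"dx": -2.1, "dy": 0, "dz": 0, "wx": 0, "wy": 0, "wz": 0, "hand": 14}, {"dx": -2.4, "dy": 0, "dz": 0, "wx": 0, "wy": 0, "wz": 0, "hand": 14}, {"dx": -2.8, "dy": 0, "dz": 0, "wx": 0, "wy": 0, "wz": 0, "hand": 14}, {"dx": -3.2, "dy": 0, "dz": 0, "wx": 0, "wy": 0, "wz": 0, "hand": 14}, {"dx": -3.2, "dy": 0, "dz": 0, "wx": 0, "wy": 0, "wz": 0, "hand": 14}, {"dx": -3.2, "dy": 0, "dz": -1, "wx": 0, "wy": 0, "wz": 0, "hand": 14}, {"dx": -3.2, "dy": 0, "dz": -2, "wx": 0, "wy": 0, "wz": 0, "hand": 14}, {"dx": -3.2, "dy": 0, "dz": -2, "wx": 0, "wy": 0, "wz": 0, "hand": 14}]}}

```text
clock: 4.8
eef_pos: [0.5495, 0.0117, 0.1634]
tool_rot: [0.547, 0.837, 0.004, 0.006]
ft_force: [0.8, -0.1, 0.7]
grip_width: 0.014
grasp_force: 0.0
```

```bash
python3 look.py pics/w3.png; python3 -c "
from h import *
cv2.imwrite('pics/s2.png',bot.camera('scene')[...,::-1])"
```

```text
4.8 [0.549 0.012 0.163]
shard1 0.89 [514.  46.  64.  58.] [0.625 0.165 0.048] tool [0.111 0.129 0.117] min/max [0.09  0.107] [0.129 0.151]
shard1 0.66 [633. 130.  14.  30.] [0.74  0.15  0.048] tool [0.051 0.229 0.118] min/max [0.043 0.223] [0.061 0.234]
shard1 0.63 [321.  32.  69.  65.] [0.498 0.117 0.048] tool [ 0.118 -0.006  0.115] min/max [ 0.1   -0.028] [0.137 0.016]
shard1 0.58 [415.  40.  69.  81.] [0.562 0.142 0.048] tool [0.115 0.062 0.116] min/max [0.09  0.037] [0.139 0.083]
```

View pics/s2.png

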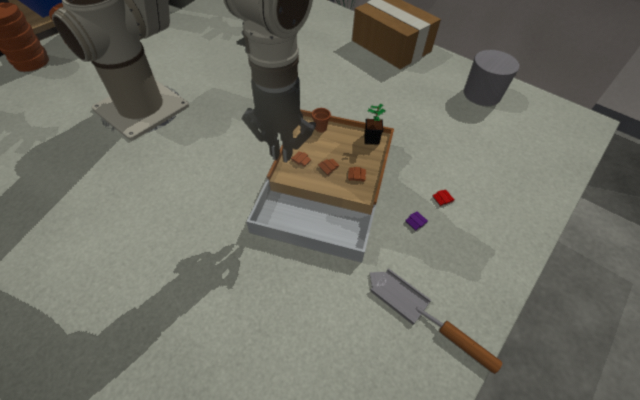

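The scene picture shows all three shards still on the board at (301,159), (328,167) and (357,174), and the tray is empty. The fingertips passed over the first shard. I'll go back behind it and feel for the board's height.

>>> {"api": "drive_tool", "payload": {"rows": [{"dx": 1, "dy": -0.08, "dz": 0, "wx": 0, "wy": 0, "wz": 0, "hand": 14}, {"dx": 2, "dy": -0.08, "dz": 0, "wx": 0, "wy": 0, "wz": 0, "hand": 14}, {"dx": 3.2, "dy": -0.08, "dz": 0, "wx": 0, "wy": 0, "wz": 0, "hand": 14}, {"dx": 3.2, "dy": -0.08, "dz": 0, "wx": 0, "wy": 0, "wz": 0, "hand": 14}, {"dx": 3.2, "dy": -0.08, "dz": 1, "wx": 0, "wy": 0, "wz": 0, "hand": 14}, {"dx": 3.2, "dy": -0.08, "dz": 2, "wx": 0, "wy": 0, "wz": 0, "hand": 14}, {"dx": 3.2, "dy": -0.08, "dz": 2.15, "wx": 0, "wy": 0, "wz": 0, "hand": 14}, {"dx": 3.2, "dy": -0.08, "dz": 2.2, "wx": 0, "wy": 0, "wz": 0, "hand": 14}, {"dx": 3.2, "dy": -0.08, "dz": 2.22, "wx": 0, "wy": 0, "wz": 0, "hand": 14}, {"dx": 3.2, "dy": -0.08, "dz": 2.22, "wx": 0, "wy": 0, "wz": 0, "hand": 14}]}}

```text
clock: 6.05
eef_pos: [0.4788, 0.1567, 0.047]
tool_rot: [0.547, 0.837, 0.002, 0.001]
ft_force: [0.8, -0.5, 0.4]
grip_width: 0.0139
grasp_force: 0.0
```

```bash
python3 -c "
from h import *
o=bot.get_obs(); print(o['eef_pos'],o['tool_rot'],o['ft_force'])
im=bot.camera('scene'); u,v=map(int,proj('scene',o['eef_pos'])); print(u,v)
a=im[v-60:v+60,u-80:u+80]; b=bot.camera('wrist')
cv2.imwrite('pics/m3.png',np.hstack([cv2.resize(a,(420,315)),cv2.resize(b[:,120:600],(378,315))])[...,::-1])"
```

```text
[0.47882188 0.15672871 0.04698017] [0.54744195 0.83684141 0.00151071 0.00122089] [ 0.77633799 -0.45899046  0.4345319 ]
305 145
```

View pics/m3.png

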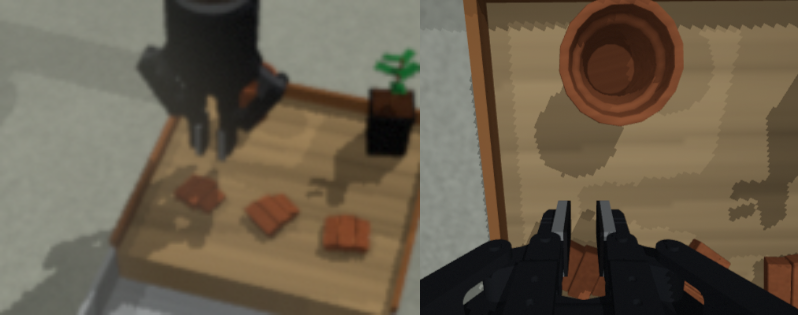

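The left half shows both fingertips hovering just above the board, behind shard (200,193). The right half shows the clay pot clear behind them. I'll lower further until I feel contact.

>>> {"api": "drive_tool", "payload": {"rows": [{"dx": 0, "dy": 0, "dz": 0.04, "wx": 0, "wy": 0, "wz": 0, "hand": 14}, {"dx": 0, "dy": 0, "dz": 0.08, "wx": 0, "wy": 0, "wz": 0, "hand": 14}, {"dx": 0, "dy": 0, "dz": 0.08, "wx": 0, "wy": 0, "wz": 0, "hand": 14}, {"dx": 0, "dy": 0, "dz": 0.08, "wx": 0, "wy": 0, "wz": 0, "hand": 14}]}}

```text
clock: 6.55
eef_pos: [0.4767, 0.1564, 0.041]
tool_rot: [0.547, 0.837, -0.0, -0.0]
ft_force: [-0.2, 0.5, -0.0]
grip_width: 0.0139
grasp_force: 0.0
```

>>> {"api": "drive_tool", "payload": {"rows": [{"dx": 0, "dy": 0, "dz": 0.04, "wx": 0, "wy": 0, "wz": 0, "hand": 14}, {"dx": 0, "dy": 0, "dz": 0.06, "wx": 0, "wy": 0, "wz": 0, "hand": 14}, {"dx": 0, "dy": 0, "dz": 0.06, "wx": 0, "wy": 0, "wz": 0, "hand": 14}, {"dx": 0, "dy": 0, "dz": 0.06, "wx": 0, "wy": 0, "wz": 0, "hand": 14}]}}

```text
clock: 6.95
eef_pos: [0.4767, 0.1564, 0.0379]
tool_rot: [0.547, 0.837, -0.0, -0.0]
ft_force: [-0.1, 0.2, -0.6]
grip_width: 0.0139
grasp_force: 0.0
```

```bash
python3 -c "
from h import *
o=bot.get_obs(); print(o['eef_pos'],o['ft_force'],o['joint_pos'])
im=bot.camera('scene'); u,v=proj('scene',o['eef_pos']); print(u,v)
u,v=305,145
cv2.imwrite('pics/m4.png',cv2.resize(im[v-30:v+40,u-45:u+45],None,fx=8,fy=8,interpolation=cv2.INTER_CUBIC)[...,::-1])"
```

```text
[0.47674793 0.15642037 0.03788686] [-0.08729695  0.24259796 -0.64616481] [ 3.17020581e-01  4.03338584e-01 -2.81323370e-01  8.86408067e-01
  1.82481371e-05  1.47508109e+00]
305.0792546578663 148.31909643286644
```

View pics/m4.png

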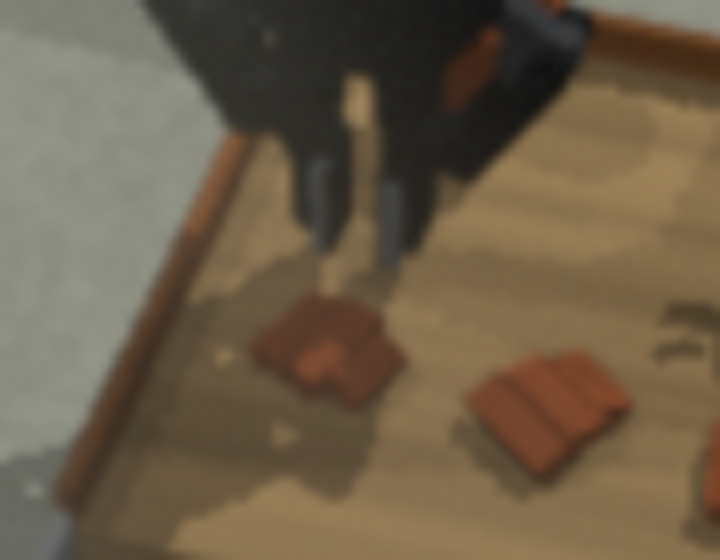

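The close-up shows the fingertips at (325,250) and (390,265), still a few mm above the board, with shard 1 in front at (330,350). I'm continuing down in small steps.

>>> {"api": "drive_tool", "payload": {"rows": [{"dx": 0, "dy": 0, "dz": 0.04, "wx": 0, "wy": 0, "wz": 0, "hand": 14}, {"dx": 0, "dy": 0, "dz": 0.06, "wx": 0, "wy": 0, "wz": 0, "hand": 14}, {"dx": 0, "dy": 0, "dz": 0.06, "wx": 0, "wy": 0, "wz": 0, "hand": 14}, {"dx": 0, "dy": 0, "dz": 0.06, "wx": 0, "wy": 0, "wz": 0, "hand": 14}]}}

```text
clock: 7.4
eef_pos: [0.4768, 0.1564, 0.0349]
tool_rot: [0.547, 0.837, -0.0, -0.0]
ft_force: [-0.8, -0.3, -0.3]
grip_width: 0.0139
grasp_force: 0.0
```

>>> {"api": "drive_tool", "payload": {"rows": [{"dx": 0, "dy": 0, "dz": 0.03, "wx": 0, "wy": 0, "wz": 0, "hand": 14}, {"dx": 0, "dy": 0, "dz": 0.06, "wx": 0, "wy": 0, "wz": 0, "hand": 14}, {"dx": 0, "dy": 0, "dz": 0.06, "wx": 0, "wy": 0, "wz": 0, "hand": 14}, {"dx": 0, "dy": 0, "dz": 0.06, "wx": 0, "wy": 0, "wz": 0, "hand": 14}]}}

```text
clock: 7.8
eef_pos: [0.4768, 0.1564, 0.0319]
tool_rot: [0.547, 0.837, -0.0, -0.0]
ft_force: [0.4, 1.0, -0.4]
grip_width: 0.0138
grasp_force: 0.0
```

>>> {"api": "drive_tool", "payload": {"rows": [{"dx": 0, "dy": 0, "dz": 0.02, "wx": 0, "wy": 0, "wz": 0, "hand": 14}, {"dx": 0, "dy": 0, "dz": 0.04, "wx": 0, "wy": 0, "wz": 0, "hand": 14}, {"dx": 0, "dy": 0, "dz": 0.04, "wx": 0, "wy": 0, "wz": 0, "hand": 14}, {"dx": 0, "dy": 0, "dz": 0.04, "wx": 0, "wy": 0, "wz": 0, "hand": 14}]}}

```text
clock: 8.2
eef_pos: [0.4769, 0.1565, 0.0301]
tool_rot: [0.547, 0.837, 0.0, 0.0]
ft_force: [-0.7, -0.3, 0.9]
grip_width: 0.0144
grasp_force: 0.5
```

```bash
python3 -c "
from h import *
o=bot.get_obs(); print(o['eef_pos'],o['ft_force'],o['clock'])
im=bot.camera('scene')
u,v=305,145
cv2.imwrite('pics/m5.png',cv2.resize(im[v-30:v+40,u-45:u+45],None,fx=8,fy=8,interpolation=cv2.INTER_CUBIC)[...,::-1])"
```

```text
[0.47689327 0.15645066 0.03007233] [-0.68500596 -0.31049976  0.94177639] 8.2
```

View pics/m5.png

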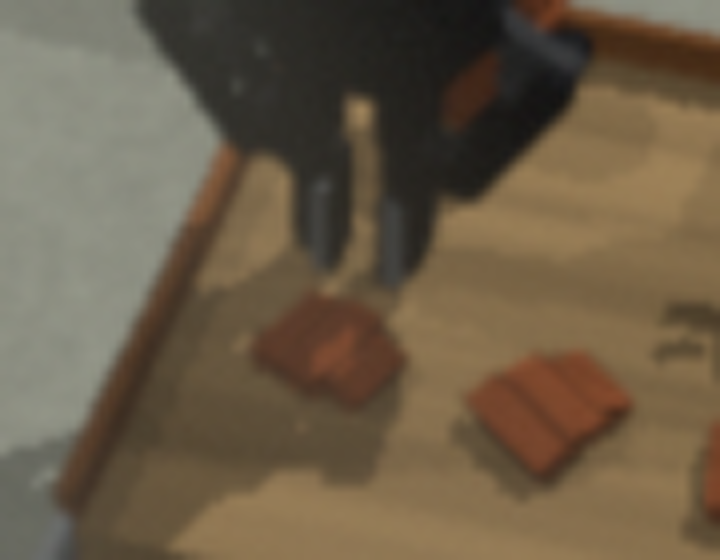

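The picture shows the tips at (325,270) and (395,285), now at board level. The gripper reading (opening and pad force both up slightly) confirms light contact. I'll raise 3 mm and sweep the first shard.

>>> {"api": "drive_tool", "payload": {"rows": [{"dx": 0, "dy": 0, "dz": -0.06, "wx": 0, "wy": 0, "wz": 0, "hand": 14}, {"dx": -0.3, "dy": 0, "dz": -0.07, "wx": 0, "wy": 0, "wz": 0, "hand": 14}, {"dx": -0.6, "dy": 0, "dz": -0.07, "wx": 0, "wy": 0, "wz": 0, "hand": 14}, {"dx": -0.9, "dy": 0, "dz": -0.07, "wx": 0, "wy": 0, "wz": 0, "hand": 14}, {"dx": -1.2, "dy": 0, "dz": -0.07, "wx": 0, "wy": 0, "wz": 0, "hand": 14}, {"dx": -1.5, "dy": 0, "dz": -0.07, "wx": 0, "wy": 0, "wz": 0, "hand": 14}, {"dx": -1.8, "dy": 0, "dz": -0.07, "wx": 0, "wy": 0, "wz": 0, "hand": 14}, {"dx": -2.1, "dy": 0, "dz": -0.07, "wx": 0, "wy": 0, "wz": 0, "hand": 14}, {"dx": -2.4, "dy": 0, "dz": -0.07, "wx": 0, "wy": 0, "wz": 0, "hand": 14}, {"dx": -2.7, "dy": 0, "dz": -0.07, "wx": 0, "wy": 0, "wz": 0, "hand": 14}, {"dx": -3.0, "dy": 0, "dz": -0.07, "wx": 0, "wy": 0, "wz": 0, "hand": 14}, {"dx": -3.2, "dy": 0, "dz": -0.07, "wx": 0, "wy": 0, "wz": 0, "hand": 14}, {"dx": -3.2, "dy": 0, "dz": -0.07, "wx": 0, "wy": 0, "wz": 0, "hand": 14}, {"dx": -3.2, "dy": 0, "dz": -0.07, "wx": 0, "wy": 0, "wz": 0, "hand": 14}]}}

```text
clock: 9.65
eef_pos: [0.5408, 0.0098, 0.0334]
tool_rot: [0.547, 0.837, 0.0, -0.0]
ft_force: [-0.5, 0.1, -0.1]
grip_width: 0.0141
grasp_force: 0.0
```

```bash
cat > chk.py <<'E'
from h import *
bot.camera("top"); bot.camera("scene")
e0=np.array([.591,.067]); n=np.array([.40,-.916]); e=np.array([.916,.40])
for cam in ("top","scene"):
  for r in bot.look_for(cam,"shard1"):
    if r["score"]>.25:
        for z in (.048,.012):
            w=at(cam,*r["extent"][:2],z)[:2]-e0
            print(cam,round(r["score"],2),np.round(r["extent"]),"z",z,"station-edge xy",np.round([w@n,w@e],3))
o=bot.get_obs(); w=np.array(o["eef_pos"])[:2]-e0; print("tcp",np.round([w@n,w@e],3),np.round(o["eef_pos"],4),o["clock"])
E
python3 chk.py
```

```text
top 0.83 [256. 196.  23.  21.] z 0.048 station-edge xy [-0.079  0.067]
top 0.83 [256. 196.  23.  21.] z 0.012 station-edge xy [-0.082  0.075]
top 0.63 [217. 121.  16.  16.] z 0.048 station-edge xy [-0.096  0.257]
top 0.63 [217. 121.  16.  16.] z 0.012 station-edge xy [-0.1    0.274]
top 0.58 [265. 226.  20.  21.] z 0.048 station-edge xy [-0.085 -0.001]
top 0.58 [265. 226.  20.  21.] z 0.012 station-edge xy [-0.089  0.004]
top 0.57 [261. 128.  22.  15.] z 0.048 station-edge xy [-0.014  0.204]
top 0.57 [261. 128.  22.  15.] z 0.012 station-edge xy [-0.014  0.218]
scene 0.7 [328. 165.  25.  11.] z 0.048 station-edge xy [-0.082  0.001]
scene 0.7 [328. 165.  25.  11.] z 0.012 station-edge xy [-0.114 -0.006]
scene 0.7 [444. 198.  23.  14.] z 0.048 station-edge xy [-0.066  0.267]
scene 0.7 [444. 198.  23.  14.] z 0.012 station-edge xy [-0.097  0.275]
scene 0.67 [416. 223.  22.  19.] z 0.048 station-edge xy [0.018 0.217]
scene 0.67 [416. 223.  22.  19.] z 0.012 station-edge xy [-0.008  0.222]
scene 0.57 [356. 174.  15.  16.] z 0.048 station-edge xy [-0.076  0.07 ]
scene 0.57 [356. 174.  15.  16.] z 0.012 station-edge xy [-0.108  0.067]
scene 0.55 [287. 209.  17.   9.] z 0.048 station-edge xy [ 0.063 -0.047]
scene 0.55 [287. 209.  17.   9.] z 0.012 station-edge xy [ 0.039 -0.057]
tcp [ 0.032 -0.069] [0.5407 0.0105 0.0335] 9.85
```

>>> {"api": "drive_tool", "payload": {"rows": [{"dx": 0, "dy": 0, "dz": -0.7, "wx": 0, "wy": 0, "wz": 0, "hand": 14}, {"dx": 0, "dy": 0, "dz": -1.4, "wx": 0, "wy": 0, "wz": 0, "hand": 14}, {"dx": 0.8, "dy": 0.35, "dz": -1.4, "wx": 0, "wy": 0, "wz": 0, "hand": 14}, {"dx": 1.6, "dy": 0.7, "dz": -1.4, "wx": 0, "wy": 0, "wz": 0, "hand": 14}, {"dx": 2.4, "dy": 1.05, "dz": -1.4, "wx": 0, "wy": 0, "wz": 0, "hand": 14}, {"dx": 3.2, "dy": 1.4, "dz": -1.4, "wx": 0, "wy": 0, "wz": 0, "hand": 14}, {"dx": 3.2, "dy": 1.4, "dz": -1.4, "wx": 0, "wy": 0, "wz": 0, "hand": 14}, {"dx": 3.2, "dy": 1.4, "dz": -1.4, "wx": 0, "wy": 0, "wz": 0, "hand": 14}, {"dx": 3.2, "dy": 1.4, "dz": -0.8, "wx": 0, "wy": 0, "wz": 0, "hand": 14}, {"dx": 3.2, "dy": 1.4, "dz": -0.3, "wx": 0, "wy": 0, "wz": 0, "hand": 14}, {"dx": 3.2, "dy": 1.4, "dz": -0.1, "wx": 0, "wy": 0, "wz": 0, "hand": 14}, {"dx": 3.2, "dy": 1.4, "dz": 0, "wx": 0, "wy": 0, "wz": 0, "hand": 14}, {"dx": 3.2, "dy": 1.4, "dz": 0, "wx": 0, "wy": 0, "wz": 0, "hand": 14}]}}

```text
clock: 11.15
eef_pos: [0.541, 0.1838, 0.0335]
tool_rot: [0.548, 0.837, -0.0, -0.0]
ft_force: [0.1, 0.5, 0.5]
grip_width: 0.0141
grasp_force: 0.0
```

>>> {"api": "drive_tool", "payload": {"rows": [{"dx": -0.3, "dy": 0, "dz": 0, "wx": 0, "wy": 0, "wz": 0, "hand": 14}, {"dx": -0.6, "dy": 0, "dz": 0, "wx": 0, "wy": 0, "wz": 0, "hand": 14}, {"dx": -0.9, "dy": 0, "dz": 0, "wx": 0, "wy": 0, "wz": 0, "hand": 14}, {"dx": -1.2, "dy": 0, "dz": 0, "wx": 0, "wy": 0, "wz": 0, "hand": 14}, {"dx": -1.5, "dy": 0, "dz": 0, "wx": 0, "wy": 0, "wz": 0, "hand": 14}, {"dx": -1.8, "dy": 0, "dz": 0, "wx": 0, "wy": 0, "wz": 0, "hand": 14}, {"dx": -2.1, "dy": 0, "dz": 0, "wx": 0, "wy": 0, "wz": 0, "hand": 14}, {"dx": -2.4, "dy": 0, "dz": 0, "wx": 0, "wy": 0, "wz": 0, "hand": 14}, {"dx": -2.7, "dy": 0, "dz": 0, "wx": 0, "wy": 0, "wz": 0, "hand": 14}, {"dx": -3.0, "dy": 0, "dz": 0, "wx": 0, "wy": 0, "wz": 0, "hand": 14}, {"dx": -3.2, "dy": 0, "dz": 0, "wx": 0, "wy": 0, "wz": 0, "hand": 14}, {"dx": -3.2, "dy": 0, "dz": 0, "wx": 0, "wy": 0, "wz": 0, "hand": 14}, {"dx": -3.2, "dy": 0, "dz": 0, "wx": 0, "wy": 0, "wz": 0, "hand": 14}, {"dx": -3.2, "dy": 0, "dz": -0.7, "wx": 0, "wy": 0, "wz": 0, "hand": 14}, {"dx": -3.2, "dy": 0, "dz": -1.4, "wx": 0, "wy": 0, "wz": 0, "hand": 14}, {"dx": -3.2, "dy": 0, "dz": -1.4, "wx": 0, "wy": 0, "wz": 0, "hand": 14}]}}

```text
clock: 12.75
eef_pos: [0.6083, 0.0386, 0.1083]
tool_rot: [0.547, 0.837, 0.003, 0.003]
ft_force: [0.3, 0.5, 0.3]
grip_width: 0.0137
grasp_force: 0.0
```

```bash
python3 chk.py
```

```text
top 0.83 [216. 121.  19.  20.] z 0.048 station-edge xy [-0.097  0.257]
top 0.83 [216. 121.  19.  20.] z 0.012 station-edge xy [-0.101  0.274]
scene 0.8 [298. 208.  22.  18.] z 0.048 station-edge xy [ 0.054 -0.027]
scene 0.8 [298. 208.  22.  18.] z 0.012 station-edge xy [ 0.03  -0.036]
scene 0.8 [417. 221.  22.  17.] z 0.048 station-edge xy [0.012 0.219]
scene 0.8 [417. 221.  22.  17.] z 0.012 station-edge xy [-0.014  0.224]
scene 0.79 [442. 199.  19.  14.] z 0.048 station-edge xy [-0.061  0.264]
scene 0.79 [442. 199.  19.  14.] z 0.012 station-edge xy [-0.092  0.272]
scene 0.53 [356. 174.  18.  17.] z 0.048 station-edge xy [-0.074  0.071]
scene 0.53 [356. 174.  18.  17.] z 0.012 station-edge xy [-0.106  0.067]
tcp [0.032 0.   ] [0.6039 0.0382 0.102 ] 12.95
```

>>> {"api": "drive_tool", "payload": {"rows": [{"dx": 0.8, "dy": 0.35, "dz": 0, "wx": 0, "wy": 0, "wz": 0, "hand": 14}, {"dx": 1.6, "dy": 0.7, "dz": 0, "wx": 0, "wy": 0, "wz": 0, "hand": 14}, {"dx": 2.4, "dy": 1.05, "dz": 0, "wx": 0, "wy": 0, "wz": 0, "hand": 14}, {"dx": 3.08, "dy": 1.38, "dz": 0, "wx": 0, "wy": 0, "wz": 0, "hand": 14}, {"dx": 3.08, "dy": 1.38, "dz": 0, "wx": 0, "wy": 0, "wz": 0, "hand": 14}, {"dx": 3.08, "dy": 1.38, "dz": 0, "wx": 0, "wy": 0, "wz": 0, "hand": 14}, {"dx": 3.08, "dy": 1.38, "dz": 0.6, "wx": 0, "wy": 0, "wz": 0, "hand": 14}, {"dx": 3.08, "dy": 1.38, "dz": 1.1, "wx": 0, "wy": 0, "wz": 0, "hand": 14}, {"dx": 3.08, "dy": 1.38, "dz": 1.3, "wx": 0, "wy": 0, "wz": 0, "hand": 14}, {"dx": 3.08, "dy": 1.38, "dz": 1.38, "wx": 0, "wy": 0, "wz": 0, "hand": 14}, {"dx": 3.08, "dy": 1.38, "dz": 1.38, "wx": 0, "wy": 0, "wz": 0, "hand": 14}, {"dx": 3.08, "dy": 1.38, "dz": 1.38, "wx": 0, "wy": 0, "wz": 0, "hand": 14}]}}

```text
clock: 14.15
eef_pos: [0.6076, 0.2065, 0.0358]
tool_rot: [0.547, 0.837, 0.001, 0.001]
ft_force: [0.5, 0.4, 0.6]
grip_width: 0.0139
grasp_force: 0.0
```

>>> {"api": "drive_tool", "payload": {"rows": [{"dx": 0, "dy": 0, "dz": 0.03, "wx": 0, "wy": 0, "wz": 0, "hand": 14}, {"dx": -0.3, "dy": 0, "dz": 0.03, "wx": 0, "wy": 0, "wz": 0, "hand": 14}, {"dx": -0.6, "dy": 0, "dz": 0.03, "wx": 0, "wy": 0, "wz": 0, "hand": 14}, {"dx": -0.9, "dy": 0, "dz": 0.03, "wx": 0, "wy": 0, "wz": 0, "hand": 14}, {"dx": -1.2, "dy": 0, "dz": 0.03, "wx": 0, "wy": 0, "wz": 0, "hand": 14}, {"dx": -1.5, "dy": 0, "dz": 0.03, "wx": 0, "wy": 0, "wz": 0, "hand": 14}, {"dx": -1.8, "dy": 0, "dz": 0.03, "wx": 0, "wy": 0, "wz": 0, "hand": 14}, {"dx": -2.1, "dy": 0, "dz": 0.03, "wx": 0, "wy": 0, "wz": 0, "hand": 14}, {"dx": -2.4, "dy": 0, "dz": 0.03, "wx": 0, "wy": 0, "wz": 0, "hand": 14}, {"dx": -2.7, "dy": 0, "dz": 0.03, "wx": 0, "wy": 0, "wz": 0, "hand": 14}, {"dx": -3.0, "dy": 0, "dz": 0.03, "wx": 0, "wy": 0, "wz": 0, "hand": 14}, {"dx": -3.1, "dy": 0, "dz": 0.03, "wx": 0, "wy": 0, "wz": 0, "hand": 14}, {"dx": -3.1, "dy": 0, "dz": 0.03, "wx": 0, "wy": 0, "wz": 0, "hand": 14}, {"dx": -3.1, "dy": 0, "dz": -0.7, "wx": 0, "wy": 0, "wz": 0, "hand": 14}, {"dx": -3.1, "dy": 0, "dz": -1.4, "wx": 0, "wy": 0, "wz": 0, "hand": 14}, {"dx": -3.1, "dy": 0, "dz": -2.4, "wx": 0, "wy": 0, "wz": 0, "hand": 14}, {"dx": -2.4, "dy": -1, "dz": -3, "wx": 0, "wy": 0, "wz": 0, "hand": 14}, {"dx": -1.6, "dy": -2, "dz": -3.2, "wx": 0, "wy": 0, "wz": 0, "hand": 14}, {"dx": -1, "dy": -3, "dz": -3.2, "wx": 0, "wy": 0, "wz": 0, "hand": 14}, {"dx": -1, "dy": -4, "dz": -3.2, "wx": 0, "wy": 0, "wz": 0, "hand": 14}]}}

```text
clock: 16.15
eef_pos: [0.4773, 0.0883, 0.194]
tool_rot: [0.546, 0.838, 0.001, 0.0]
ft_force: [0.5, 0.1, 0.4]
grip_width: 0.0141
grasp_force: 0.0
```

>>> {"api": "drive_tool", "payload": {"rows": [{"dx": 0, "dy": -1, "dz": 0, "wx": 0, "wy": 0, "wz": 0, "hand": 14}, {"dx": 0, "dy": -1, "dz": 0, "wx": 0, "wy": 0, "wz": 0, "hand": 14}, {"dx": 0, "dy": -1, "dz": 0, "wx": 0, "wy": 0, "wz": 0, "hand": 14}]}}

```text
clock: 16.45
eef_pos: [0.4321, 0.0665, 0.1937]
tool_rot: [0.547, 0.837, 0.0, 0.0]
ft_force: [2.0, 0.3, 0.4]
grip_width: 0.014
grasp_force: 0.0
```

```bash
python3 chk.py; python3 -c "
from h import *
a=bot.camera('scene')[80:280,220:420]; b=bot.camera('top')[120:320,150:400]
cv2.imwrite('pics/end.png',np.hstack([cv2.resize(a,(400,400),interpolation=2),cv2.resize(b,(400,400),interpolation=2)])[...,::-1])"
```

```text
top 0.83 [310. 177.  24.  19.] z 0.048 station-edge xy [0.043 0.059]
top 0.83 [310. 177.  24.  19.] z 0.012 station-edge xy [0.046 0.067]
top 0.69 [218. 119.  18.  13.] z 0.048 station-edge xy [-0.093  0.261]
top 0.69 [218. 119.  18.  13.] z 0.012 station-edge xy [-0.097  0.278]
top 0.66 [332. 232.  14.  21.] z 0.048 station-edge xy [ 0.041 -0.068]
top 0.66 [332. 232.  14.  21.] z 0.012 station-edge xy [ 0.043 -0.066]
top 0.64 [257. 129.  22.  16.] z 0.048 station-edge xy [-0.022  0.205]
top 0.64 [257. 129.  22.  16.] z 0.012 station-edge xy [-0.023  0.219]
scene 0.73 [418. 222.  20.  19.] z 0.048 station-edge xy [0.013 0.222]
scene 0.73 [418. 222.  20.  19.] z 0.012 station-edge xy [-0.013  0.227]
scene 0.7 [298. 207.  22.  20.] z 0.048 station-edge xy [ 0.051 -0.027]
scene 0.7 [298. 207.  22.  20.] z 0.012 station-edge xy [ 0.026 -0.036]
scene 0.65 [441. 199.  21.  16.] z 0.048 station-edge xy [-0.061  0.263]
scene 0.65 [441. 199.  21.  16.] z 0.012 station-edge xy [-0.092  0.27 ]
scene 0.57 [342. 226.  20.  17.] z 0.048 station-edge xy [0.07  0.073]
scene 0.57 [342. 226.  20.  17.] z 0.012 station-edge xy [0.046 0.069]
scene 0.54 [284. 209.  17.  13.] z 0.048 station-edge xy [ 0.065 -0.054]
scene 0.54 [284. 209.  17.  13.] z 0.012 station-edge xy [ 0.041 -0.065]
tcp [-0.062 -0.143] [0.4349 0.0668 0.1936] 16.65
```

View pics/end.png

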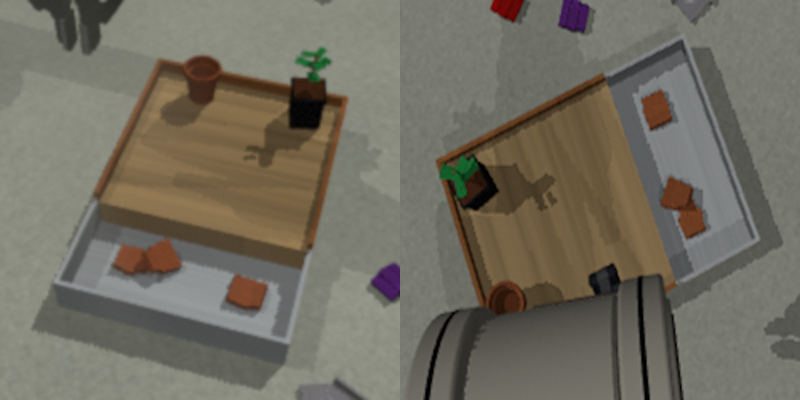

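All three shards are in the tray, at about (130,260), (162,256) and (247,292) in the left half. Two of them touch or overlap slightly. The board is clear and both pots stand as they were, so I'm handing in.

```bash
python3 -c "
from workcell import bot
print(bot.job_done())"
```

```text
the job is handed in; nothing more can be done
None
```

All three shards were pushed over the open edge and lie in the catch tray (two touch or slightly overlap), both pots stand where they were, and the job is handed in at about 17 s of the 45 s allowed; no verdict came back.

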